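# Reset the wheel drive through its shuttered well

### The job

Reset the drive box, the one with the round speed dial: with your fingertips push its dust shutter fully open by the ridge, press the key sunk in the well underneath all the way down and let it come up, then push the shutter fully shut again. Only push and press, do not grip the ridge between the fingers; leave the box with the two toggle switches and all the loose things on the bench alone.

Things in the scene. Friction and masses are not known exactly. Their poses are not given: they have to be found in the camera images.
- dial_box: The drive box: grey control box, aluminium deck, 120 (its x) x 140 (its y) mm, deck 58 mm above the worktop, with ONE round black speed dial (29 mm across, 18 mm above the deck, at x -38, y 0). Origin: centre of its underside. At yaw 0 its x points away from the robot, y to the left, z up; fixed to the worktop, turned up to 0.5 rad; left or right of the other box.
- dial_well (a point): Centre of the mouth, level with the deck, of the drive box's round well: 48 mm across, vertical walls, 26 mm deep, at box x +20, y -35 mm; axes as the box's. A steel dust shutter (60 mm in x, 56 in y, 3 thick, 0.5 above the deck) covers it and slides along box y between rails 4.5 mm high, 33 mm either side of this point in x.
- dial_ridge (a point): Centre of the top of the upright ridge on the drive box's shutter, by which the shutter is pushed: 50 mm long in box x, 6 mm thick in box y, standing 12 mm above the shutter plate (its top 73.5 mm above the worktop, the plate's top 61.5 mm), in the middle of the plate; axes as the box's. With the shutter shut it lies straight above the well's centre; it moves with the shutter.
- dial_shutter (a joint): Slide of the drive box's shutter in m: 0 = fully shut, 0.058 = fully open, towards box +y. Stays where it is left; friction about 1.5 N, hard stops at both ends. It starts between 0 and 0.015.
- dial_key_top (a point): Centre of the top face of the drive box's sunken reset key: round grey cap, 28 mm across, in the middle of the well, its top 16 mm below the deck (42 mm above the worktop) when not pressed; at full stroke it still stands 5 mm above the well's floor.
- dial_key (a joint): Travel of the reset key in m: 0 = up, 0.005 = fully down. Spring: starts to move at about 2.4 N, fully down at about 6.4 N, comes up again by itself.
- toggle_box: The other box: same housing, size, shutter, well and key, but with TWO small upright toggle switches (16 mm collars, standing 20 mm above the deck) in place of the dial. Origin at the centre of its underside, axes like the drive box's. To be left alone.
- toggle_ridge (a point): Centre of the top of the ridge on the other box's shutter; made as on the drive box.
- toggle_key (a joint): Travel of the other box's key in m, 0 = up, 0.005 = down.
- bottle_3: small white dropper bottle, 27 mm across, 65 mm high, standing between the two boxes; origin at the centre of its underside. Loose; to be left alone.
- dop_2: small copper dop, 12 mm across, 33 mm high, standing between the boxes; origin at the centre of its underside. Loose; to be left alone.
- masking_tape: roll of masking tape, 78 mm across, 19 mm high, lying flat behind the boxes; origin at the centre of its underside. Loose; to be left alone.
- stone_tray: small black stone tray, 68 x 100 x 16 mm, to the left; origin at the centre of its underside. Loose; to be left alone.
- the_tang: hand-held tang with black handle, 63 x 157 x 22 mm, lying to the left; origin at the centre of its underside. Loose; to be left alone.
- tweezers_2: black tweezers, 14 x 157 x 9 mm, lying to the right; origin at the centre of its underside. Loose; to be left alone.

How it is judged:
By the outcome, as a careful person would: the job done as asked, in the order asked, and still so for the second after the job is handed in, with the robot touching nothing.
It also fails if it takes over 42 s, if anything falls off the work surface, if the arm or the gripper's body presses on something with over 40 N, if the wrist force passes 120 N, or if a joint passes its speed limit or range.

### The arm

A 7-joint arm with a two-finger parallel gripper is mounted at the origin on a cart in front of the work surface, level with it; the furniture and walls round the work are solid. World frame = base frame: x ahead of the robot, y to its left, z up, the work surface at z = 0. Lengths are in m, angles in degrees, forces in N, time in s.
With the tool pointing down it reaches from about 0.425 to 0.875 m from the base axis. Payload 4.7 kg.
Tool frame: the origin (TCP) lies at the very end of the fingers, on their centre line; the grasp point (between the pads) lies 19 mm behind it; z points along the fingers, y is the line along which they close (so a half turn about z gives the same grasp; the last joint's range is limited). The gripper opens to 87 mm and grips with 3 to 60 N. Pads are 19 mm wide; open, the fingers measure 117 mm over their backs; the gripper's body (75 mm by 190 mm) begins 51 mm behind the grasp point.
Start: joints at [-70.869, 18.392, -4.016, 83.108, 1.295, 78.541, -3.26], TCP at [0.204, 0.617, 0.223] pointing down, gripper open.
Joint ranges: [-163.93, 163.93], [-17.29, 119.83], [-79.2, 71.16], [3.27, 140.29], [-89.18, 269.18], [5.43, 117.66], [-154.24, 154.24]. Speed limits (degrees/s): [147.25, 147.25, 180, 180, 180, 180, 180].

### API

Orientations are given as [roll, pitch, yaw] about the fixed x, y, z axes, in that order (R = Rz(yaw) Ry(pitch) Rx(roll)).
In Python, from cell import telemetry, cams, env gives the robot as it stands.
- The arm moves only by the tool arm_command, never from a script. Its argument "series" is text: rows parted by semicolons, each of 5 numbers parted by spaces: the shift along the tool's x, y, z in mm, then the turn about the tool's z in rad, then the closure in counts, from 0 (fully open) to 255 (shut). A call has 1 to 20 rows; each row shifts and turns the commanded pose from where the row before left it, along the tool's axes as they then stand; what a row does not reach is not made up. A row lasts 1/12 s, in which the tool goes at most 41.7 mm and 7.16 degrees, less where a joint would pass 70% of its speed; a pose out of reach is approached as far as the arm can. A call is refused whole if a number of a shift passes 41.7 or a number of a turn 0.125, either way. A call with a gripper value outside its range is refused whole. The fingers move at their own pace and stop on an object; "squeeze" is the grip in N (left out, the last holds). Time passes only in rows, so rows that do not move let the fingers close. It gives the time, the measured TCP pose, the force, the opening and the grip force at its end, in the units of the state.
- telemetry.get_obs(): the state, without advancing time (a new reading comes with each control period).
- cams.read_camera(name): name is "scene" or "top" or "wrist"; returns the picture (420x560x3 uint8, blue, green, red); there is no depth.
- cams.calibration(name): a dict with "K" (3x3 intrinsics, pixels), "origin" and "rotation" of the camera in the world; the wrist camera has in their place "hand_eye" (4x4, takes a point from camera to tool coordinates, whose origin is the TCP and whose axes are the flange's). Camera axes: x right, y down, z forward; pixel columns grow to the right and rows downward; lengths in m; the calibration is good to about 2 mm. A picture is of the moment at which its call begins: read the wrist's pose just before it. calibration takes no time and is no camera call.
- env.sign_off(): hands the job in; it is judged then, once.
The state is a dict: "time_s": time; "qpos": joint angles; "joint_velocities": joint speeds; "effort": joint torques, N m; "tool_pos": TCP position; "tool_rot": TCP orientation; "force": force on the tool from outside, world axes, zero at the start; "wrist_torque": the same for the moment, N m; "grip_width": finger opening in m; "grasp_force": force on a finger pad.
Only numpy, scipy, OpenCV 4.12 (cv2) and the standard library are available. Lean on these libraries where they do the work, as an engineer would, in place of code of your own. Each camera call takes 0.05 s, during which the arm holds its last target. There are 200 camera calls.

## Working session

There is one attempt and no reset: what is moved stays moved. The work goes in short steps, Python scripts to look and compute and a tool call to move; the robot and the scene stay as the last step left them, time stands still between calls to the robot, and variables do not carry over. Pictures are saved under pics/ and viewed, at most 10 in all, crops included, and the job is handed in when it is done.

Besides the shell and the picture viewer there is one more tool, called after "Request:" in YAML: its name, and indented under it one key for each argument. arm_command: Moves the arm, as the interface text tells. Its arguments: {"type":"object","properties":{"series":{"type":"string"},"squeeze":{"type":"number"}},"required":["series"]}

```bash
mkdir -p pics; ls
python3 - <<'E'
from cell import telemetry,cams,env
import cv2,numpy as np
o=telemetry.get_obs(); print({k:np.round(v,3).tolist() for k,v in o.items()})
a=cams.read_camera("scene");b=cams.read_camera("top")
cv2.imwrite("pics/scene.png",a);cv2.imwrite("pics/top.png",b)
for n in("scene","top","wrist"): print(n,{k:np.round(v,4).tolist() for k,v in cams.calibration(n).items()})
E
```

```text
pics
{'time_s': 0.0, 'qpos': [-70.87, 18.439, -4.016, 83.173, 1.295, 78.539, -3.258], 'joint_velocities': [0.028, 0.053, 0.081, -0.002, -0.033, 0.057, 0.035], 'effort': [0.001, -49.127, -0.404, -31.253, -0.064, 0.043, 0.0], 'tool_pos': [0.204, 0.617, 0.221], 'tool_rot': [-179.894, 0.006, 161.682], 'force': [0.057, 0.064, 0.07], 'wrist_torque': [0.015, 0.017, 0.016], 'grasp_force': 0.0, 'grip_width': 0.087}
scene {'K': [[436.7456, 0.0, 277.5213], [0.0, 436.7456, 201.8117], [0.0, 0.0, 1.0]], 'origin': [-0.3771, -0.592, 0.5674], 'rotation': [-113.9074, -0.2556, -57.1472]}
top {'K': [[396.5819, 0.0, 282.4514], [0.0, 396.5819, 211.0003], [0.0, 0.0, 1.0]], 'origin': [0.3698, 0.0063, 1.1113], 'rotation': [-168.9516, 0.1548, -90.2732]}
wrist {'K': [[350.7233, 0.0, 278.4643], [0.0, 350.7233, 211.4162], [0.0, 0.0, 1.0]], 'hand_eye': [[0.0007, -0.971, -0.2391, 0.0654], [1.0, 0.0005, 0.001, 0.0011], [-0.0009, -0.2391, 0.971, -0.1616], [0.0, 0.0, 0.0, 1.0]]}
```

View pics/top.png

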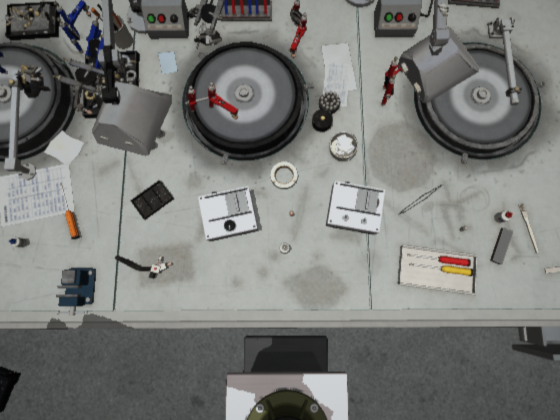

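View pics/scene.png

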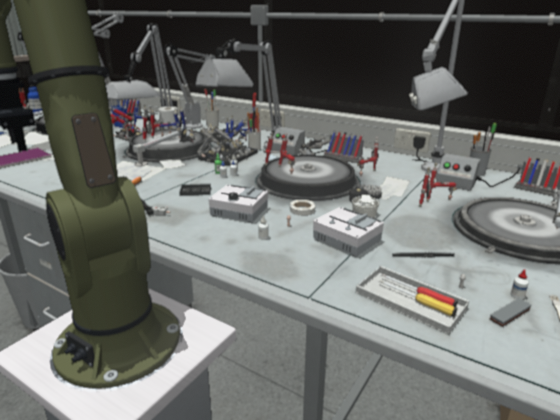

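The top view shows the drive box around (229,213), with its dial at (230,225) and the shutter at upper right (~(240,200)). The toggle box is at (355,207), with the bottle (286,247) and dop (291,213) between them. I'll get a rough pose from the top view, then look from the wrist camera.

```bash
cat > h.py <<'E'
import numpy as np,cv2
from scipy.spatial.transform import Rotation as Ro
from cell import telemetry,cams
def cam(n,o=None):
    c=cams.calibration(n);K=np.array(c["K"])
    if n!="wrist": return K,np.array(c["origin"]),Ro.from_euler('xyz',c["rotation"],degrees=True).as_matrix()
    R=Ro.from_euler('xyz',o["tool_rot"],degrees=True).as_matrix();H=np.array(c["hand_eye"])
    return K,np.array(o["tool_pos"])+R@H[:3,3],R@H[:3,:3]
def plane(c,px,z):
    K,t,R=c;d=(R@np.linalg.inv(K)@np.c_[np.atleast_2d(px),np.ones(len(np.atleast_2d(px)))].T).T
    return t+d*((z-t[2])/d[:,2])[:,None]
def proj(c,P):
    K,t,R=c;q=(np.atleast_2d(P)-t)@R@K.T;return q[:,:2]/q[:,2:]
def tri(c1,p1,c2,p2):
    A=[]
    for (K,t,R),p in((c1,p1),(c2,p2)):
        M=K@np.c_[R.T,-R.T@t];A+=[p[0]*M[2]-M[0],p[1]*M[2]-M[1]]
    X=np.linalg.svd(np.array(A))[2][-1];return X[:3]/X[3]
def shot(n,name):
    o=telemetry.get_obs();im=cams.read_camera(n);cv2.imwrite(f"pics/{name}.png",im);return im,cam(n,o),o
E
python3 - <<'E'
from h import *
im=cv2.imread("pics/top.png");c=cam("top")
m=(im.min(2)>205).astype(np.uint8); 
m=cv2.morphologyEx(m,cv2.MORPH_CLOSE,np.ones((15,15)))
m=cv2.morphologyEx(m,cv2.MORPH_OPEN,np.ones((5,5)))
for k in cv2.findContours(m,0,2)[0]:
    if cv2.contourArea(k)>800:
        r=cv2.minAreaRect(k);P=plane(c,cv2.boxPoints(r),.058);print(r,P[:,:2].round(3).tolist(),P.mean(0).round(3))
print(plane(c,[[230,225.5],[291,213],[286,247]],[.075]*1).round(3))
g=im[180:245,190:265];cv2.imwrite("pics/topc.png",cv2.resize(g,None,fx=8,fy=8,interpolation=2))
o=telemetry.get_obs();print(Ro.from_euler('xyz',o["tool_rot"],degrees=True).as_matrix().round(3))
E
```

```text
((226.9359893798828, 213.1480255126953), (40.69644546508789, 50.62458419799805), 79.69515228271484) [[0.614, 0.237], [0.638, 0.102], [0.528, 0.081], [0.504, 0.214]] [0.571 0.158 0.058]
((356.29998779296875, 207.0999755859375), (51.78733444213867, 39.26535415649414), 10.30484676361084) [[0.545, -0.112], [0.653, -0.135], [0.626, -0.273], [0.519, -0.248]] [ 0.586 -0.192  0.058]
[[ 0.534  0.147  0.075]
 [ 0.567 -0.015  0.075]
 [ 0.476 -0.001  0.075]]
[[-0.949  0.314 -0.   ]
 [ 0.314  0.949 -0.002]
 [-0.    -0.002 -1.   ]]
```

View pics/topc.png

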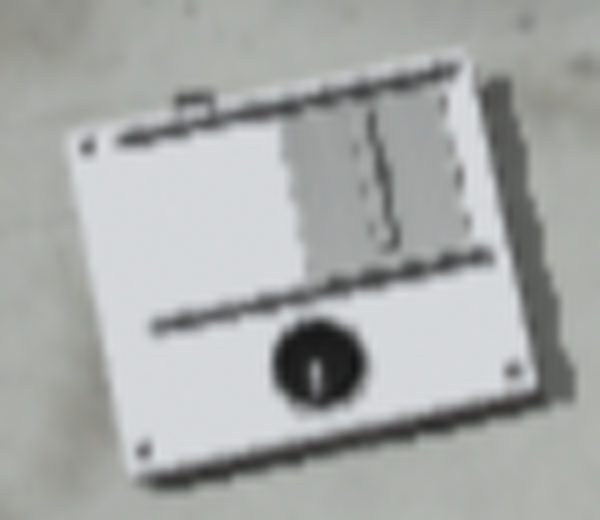

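The crop shows the box turned about +10°. The shutter is slightly open, its ridge is at about crop (380,180), and the dial is at (318,363). Next I'll move the wrist camera over it and close the fingers on the way.

Request:
arm_command:
  series: "-34 -23 0 0 255;-34 -23 0 0 255;-34 -23 0 0 255;-34 -23 0 0 255;-34 -23 0 0 255;-34 -23 0 0 255;-34 -23 0 0 255;-34 -23 0 0 255;-34 -23 0 0 255;-34 -23 0 0 255;-34 -23 0 0 255;-34 -23 0 0 255;-34 -23 0 0 255;-34 -23 0 0 255;-34 -23 0 0 255;0 0 0 -0.1 255;0 0 0 -0.1 255;0 0 0 -0.1 255;0 0 0 -0.1 255;0 0 0 -0.094 255"
  squeeze: 5

```text
time_s: 1.77
tool_pos: [0.5798, 0.129, 0.222]
tool_rot: [-180.0, -0.1, -169.7]
force: [0.3, -0.2, 0.6]
grip_width: 0.0003
grasp_force: 0.0
```

Request:
arm_command:
  series: "0 0 0 0 255;0 0 0 0 255;0 0 0 0 255"

```text
time_s: 2.02
tool_pos: [0.5799, 0.1292, 0.2223]
tool_rot: [180.0, -0.0, -170.2]
force: [-0.0, -0.4, 0.1]
grip_width: 0.0004
grasp_force: 0.0
```

Run:
```python
from h import *
im,c,o=shot("wrist","w1");print(o["tool_pos"],o["tool_rot"],o["grip_width"],o["time_s"])
```

```text
[0.57990775 0.12920302 0.22231349] [ 1.79999206e+02 -2.29775787e-02 -1.70151236e+02] 0.0004282550169767229 2.0167
```

View pics/w1.png

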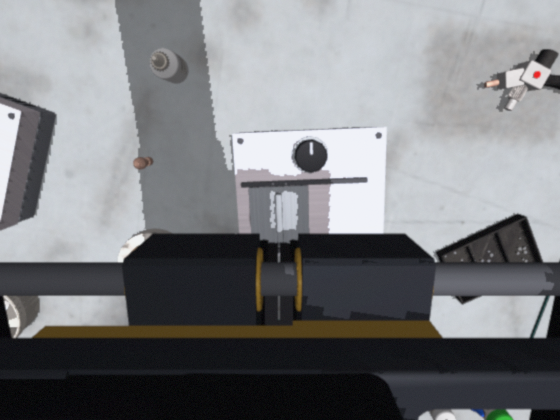

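The wrist view shows the dial at (311,155), the deck's near edge at rows 128–135 and the near rail at row 182. The gripper hides the far half of the box, so I'll move ahead and take two views with a lateral baseline.

Request:
arm_command:
  series: "-30 -13 0 0 255;-30 -13 0 0 255;-30 -14 0 0 255;0 0 0 0 255;0 0 0 0 255;0 0 0 0 255"

```text
time_s: 2.57
tool_pos: [0.6751, 0.1057, 0.222]
tool_rot: [180.0, -0.1, -170.1]
force: [0.7, 0.8, -0.3]
grip_width: 0.0004
grasp_force: 0.0
```

Run:
```python
from h import *
im,c,o=shot("wrist","w2");np.save("o2.npy",o,allow_pickle=True);print(o["tool_pos"],o["tool_rot"],o["time_s"])
```

```text
[0.67509109 0.10568531 0.2220429 ] [ 1.79982216e+02 -7.42248392e-02 -1.70063407e+02] 2.5667
```

Request:
arm_command:
  series: "0 35 0 0 255;0 35 0 0 255;0 30 0 0 255;0 0 0 0 255;0 0 0 0 255;0 0 0 0 255"

```text
time_s: 3.12
tool_pos: [0.6577, 0.204, 0.2234]
tool_rot: [-180.0, 0.0, -170.0]
force: [-0.2, -1.1, 0.2]
grip_width: 0.0004
grasp_force: 0.0
```

Run:
```python
from h import *
im,c,o=shot("wrist","w3");np.save("o3.npy",o,allow_pickle=True);print(o["tool_pos"],o["tool_rot"],o["time_s"])
a=cv2.imread("pics/w2.png")[:235,100:500];b=im[:235,100:500]
cv2.imwrite("pics/w23.png",cv2.resize(np.vstack([a,b]),None,fx=1.27,fy=1.27,interpolation=2))
```

```text
[0.65766013 0.20396871 0.22335186] [-1.79986250e+02  4.21684298e-02 -1.69969587e+02] 3.1167
```

View pics/w23.png

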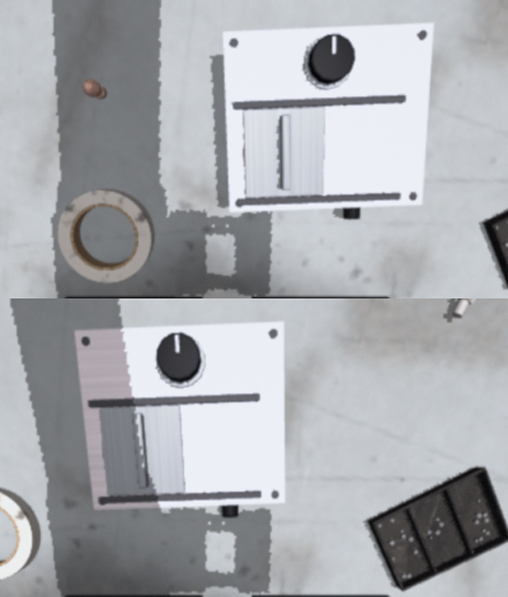

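In the stacked crop (1.27x, column offset 100), the top half is view 2: dial (331,60), rails at rows ~102 and ~200, ridge at column ~286. The bottom half is view 3: dial (178,357), ridge at column ~141. I'll triangulate the dark blobs (screws, rails, dial) and find the ridge edges.

Run:
```python
from h import *
Z={}
for n in("2","3"):
    im=cv2.imread(f"pics/w{n}.png");c=cam("wrist",np.load(f"o{n}.npy",allow_pickle=True).item())
    g=cv2.cvtColor(im,cv2.COLOR_BGR2GRAY);m=(g<110).astype(np.uint8);m[232:]=0
    Z[n]=c;print("view",n)
    for k in cv2.findContours(m,0,1)[0]:
        a=cv2.contourArea(k);(x,y),wh,an=cv2.minAreaRect(k)
        if a>8 and 140<x<460: print(round(a),np.round([x,y,*wh,an],1),plane(c,[x,y],.058)[0,:2].round(4))
    # deck outline
    w=(im.min(2)>225).astype(np.uint8);w=cv2.morphologyEx(w,cv2.MORPH_CLOSE,np.ones((25,25)));w=cv2.morphologyEx(w,cv2.MORPH_OPEN,np.ones((9,9)))
    for k in cv2.findContours(w,0,2)[0]:
        if cv2.contourArea(k)>3000:
            r=cv2.minAreaRect(k);P=plane(c,cv2.boxPoints(r),.058);print("deck",r,P[:,:2].round(4).tolist(),P.mean(0))
# ridge band profiles: rows through shutter middle
for n,(x0,x1,r0,r1) in{"2":(285,365,92,148),"3":(170,255,90,145)}.items():
    g=cv2.cvtColor(cv2.imread(f"pics/w{n}.png"),cv2.COLOR_BGR2GRAY)
    for r in range(r0,r1,13):print(n,r,x0,g[r:r+3,x0:x1].mean(0).astype(int).tolist())
```

```text
view 2
32 [261.9 180.    5.8   8.   76. ] [0.6628 0.0894]
87 [375.5 168.    8.   13.   90. ] [0.6334 0.1915]
436 [174.4 191.1  53.1  32.7  55. ] [0.6874 0.0099]
10 [153.5 163.5   3.    5.   90. ] [ 0.6649 -0.0118]
370 [349.5 156.    4.8 127.2  87.5] [0.6268 0.1652]
10 [274. 156.   4.   6.   0.] [0.6389 0.0968]
3742 [228. 190. 168.  82.  -0.] [0.6776 0.0595]
33 [320.5 119.5  55.    1.   90. ] [0.5996 0.1324]
478 [351.   80.4   5.  134.2  87.4] [0.5625 0.1521]
38 [147.9  77.5  17.    4.9  85.2] [ 0.5909 -0.0233]
10 [283.5  33.    4.    3.   90. ] [0.5353 0.0871]
992 [359.8  46.2  33.9  40.3  45. ] [0.5342 0.1533]
13 [432.  27.   4.   4.  90.] [0.5089 0.2102]
1512 [166.9  51.6  36.5 104.6   2.9] [ 0.5672 -0.0091]
deck ((359.876708984375, 92.17123413085938), (141.86569213867188, 163.55453491210938), 87.87889862060547) [[0.5299, 0.0793], [0.5014, 0.2141], [0.6153, 0.2523], [0.6469, 0.1045]] [0.573352   0.16254962 0.058     ]
deck ((23.0, 65.5), (131.0, 46.0), 90.0) [[0.5515, -0.1497], [0.5449, -0.112], [0.6525, -0.1101], [0.6597, -0.1511]] [ 0.60213837 -0.13072833  0.058     ]
view 3
19 [
[... 4555 characters left out ...]
3, 123, 123, 122, 120, 116, 105, 107, 116, 121, 142, 173, 158, 103, 106, 164, 193, 198, 199, 201, 205, 206, 206, 204, 201, 203, 206, 208, 205, 207, 206, 203, 202, 204, 205, 206, 203, 201, 203, 205, 205, 202, 192, 196, 231, 238, 239, 239, 239, 239, 239, 239, 239, 239]
3 142 170 [118, 140, 160, 165, 166, 165, 165, 165, 166, 166, 166, 165, 160, 139, 122, 119, 118, 120, 121, 119, 118, 120, 121, 120, 119, 119, 119, 119, 122, 123, 122, 121, 121, 120, 120, 119, 118, 113, 103, 105, 112, 117, 119, 117, 99, 71, 73, 101, 118, 140, 182, 196, 200, 202, 203, 201, 198, 201, 204, 204, 201, 202, 202, 199, 198, 201, 203, 201, 199, 196, 198, 202, 200, 196, 185, 202, 232, 239, 239, 239, 238, 239, 239, 239, 239]
```

Run:
```python
from h import *
c2,c3=[cam("wrist",np.load(f"o{n}.npy",allow_pickle=True).item()) for n in "23"]
T={"ridge":((325,119.3),(209.7,120.3)),"near rail":((351,80.4),(236,79.9)),"far rail":((349.5,156),(240.9,154.8)),"dial":((360,46),(240.5,46.2)),
"screwNR":((283.5,33),(167.3,33.2)),"screwNL":((432,27),(314.5,27))}
P={k:tri(c2,a,c3,b) for k,(a,b) in T.items()}
for k in P:print(k,P[k].round(4))
def at(k,z): return (plane(c2,T[k][0],z)+plane(c3,T[k][1],z))[0]/2
nr,fr,d,r=at("near rail",.0625),at("far rail",.0625),at("dial",.072),at("ridge",.0735)
s=at("screwNL",.058)-at("screwNR",.058)
for yaw in(np.arctan2(*(fr-nr)[[1,0]]),np.arctan2(-s[0],s[1])):
    R=np.array([[np.cos(yaw),-np.sin(yaw)],[np.sin(yaw),np.cos(yaw)]])
    C=[d[:2]+R@[.038,0],(at("screwNL",.058)+at("screwNR",.058))[:2]/2]
    m=(nr+fr)[:2]/2
    print(np.degrees(yaw),"origin by dial",C[0],"dial,screws,rails in box",[(R.T@(q-C[0])).round(4).tolist() for q in(d[:2],C[1],m,r[:2])])
    print("well",C[0]+R@[.02,-.035],"ridge",r)
```

```text
ridge [0.5998 0.1348 0.0713]
near rail [0.563  0.1513 0.0622]
far rail [0.6264 0.1649 0.0594]
dial [0.5364 0.1518 0.0676]
screwNR [0.5351 0.0871 0.0566]
screwNL [0.5089 0.2102 0.058 ]
11.98570550860876 origin by dial [0.57443816 0.1595753 ] dial,screws,rails in box [[-0.038, 0.0], [-0.0534, 0.0003], [0.0194, -0.0057], [0.0196, -0.0294]]
well [0.60127052 0.12949167] ridge [0.59977494 0.13484824 0.0735    ]
12.199849143040462 origin by dial [0.57440841 0.15971417] dial,screws,rails in box [[-0.038, 0.0], [-0.0534, 0.0003], [0.0193, -0.0059], [0.0195, -0.0297]]
well [0.60135301 0.12973104] ridge [0.59977494 0.13484824 0.0735    ]
```

Measured: yaw 12.1°, well at (0.601,0.130), ridge at (0.600,0.135), shutter about 5.5 mm open. Triangulated heights agree with the text. Next I'll hover on the −y side of the ridge, with the tool aligned to the box.

Request:
arm_command:
  series: "0 0 0 -0.037 255;18 -20 0 0 255;18 -20 0 0 255;18 -20 0 0 255;17 -20 0 0 255;0 0 32 0 255;0 0 32 0 255;0 0 32 0 255;0 0 32 0 255;0 0 0 0 255;0 0 0 0 255;0 0 0 0 255;0 0 0 0 255"

```text
time_s: 4.25
tool_pos: [0.6077, 0.1106, 0.0976]
tool_rot: [180.0, 0.3, -167.9]
force: [0.7, 0.5, 0.1]
grip_width: 0.0005
grasp_force: 0.0
```

```bash
cat >> h.py <<'E'
def box():
    o=telemetry.get_obs();p=np.array(o["tool_pos"]);a=np.radians(12.1)
    R=np.array([[np.cos(a),-np.sin(a)],[np.sin(a),np.cos(a)]])
    print("box xy mm",(1e3*R.T@(p[:2]-[.5744,.1596])).round(1),"z",round(1e3*p[2],1),"rot",np.round(o["tool_rot"],2),"f",np.round(o["force"],1),o["time_s"])
E
python3 - <<'E'
from h import *
box();shot("scene","s4");box();shot("scene","s4");box()
im=cv2.imread("pics/s4.png");cv2.imwrite("pics/s4c.png",cv2.resize(im[150:260,180:320],None,fx=5,fy=5,interpolation=2))
E
```

```text
box xy mm [ 22.3 -54.9] z 97.6 rot [ 179.99    0.27 -167.95] f [0.7 0.5 0.1] 4.25
box xy mm [ 22.2 -54.7] z 97.4 rot [ 179.98    0.27 -167.93] f [-0.3  0.3 -0.6] 4.3
box xy mm [ 21.9 -54.5] z 97.1 rot [ 179.98    0.24 -167.91] f [ 0.2 -0.7 -0.2] 4.35
```

View pics/s4c.png

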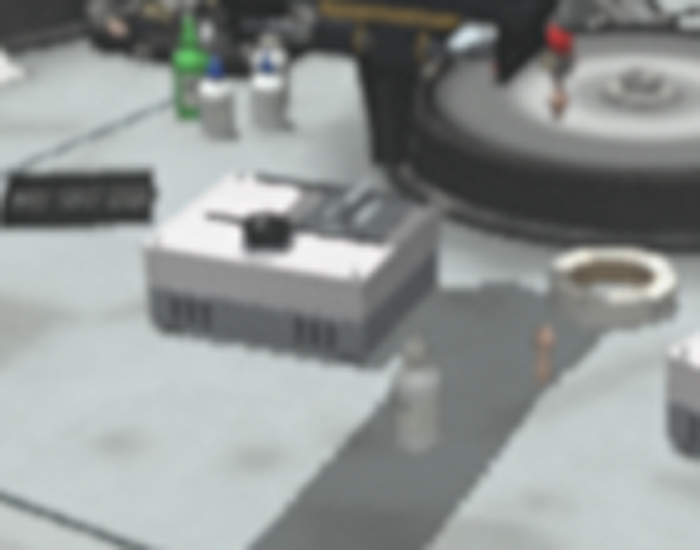

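The scene crop shows the closed fingertips at (390,160), above and to the −y side of the ridge at (355,205). The path is clear, so I'll descend beside the ridge.

Request:
arm_command:
  series: "1 0 15 0 255;1 0 15 0 255;0 0 0 0 255;0 0 0 0 255;0 0 0 0 255"

```text
time_s: 4.77
tool_pos: [0.6046, 0.1106, 0.066]
tool_rot: [180.0, 0.1, -167.9]
force: [-0.5, -0.4, 0.3]
grip_width: 0.0005
grasp_force: 0.0
```

Run:
```python
from h import *
box()
```

```text
box xy mm [ 19.3 -54.3] z 66.0 rot [ 1.7999e+02  1.2000e-01 -1.6790e+02] f [-0.5 -0.4  0.3] 4.7667
```

Request:
arm_command:
  series: "0 7 0 0 255;0 7 0 0 255;0 7 0 0 255;0 7 0 0 255;0 7 0 0 255;0 7 0 0 255;0 7 0 0 255;0 5 0 0 255;0 0 0 0 255;0 0 0 0 255"

```text
time_s: 5.6
tool_pos: [0.5916, 0.1643, 0.0642]
tool_rot: [180.0, -0.1, -167.8]
force: [-0.1, -0.5, -0.1]
grip_width: 0.0006
grasp_force: 0.0
```

Request:
arm_command:
  series: "0 2 0 0 255;0 0 0 0 255;0 0 0 0 255"

```text
time_s: 5.85
tool_pos: [0.5917, 0.1652, 0.0644]
tool_rot: [180.0, -0.0, -167.9]
force: [0.9, -0.4, 0.6]
grip_width: 0.0004
grasp_force: 0.0
```

Request:
arm_command:
  series: "0 2 0 0 255;0 0 0 0 255;0 0 0 0 255"

```text
time_s: 6.1
tool_pos: [0.5915, 0.1668, 0.0645]
tool_rot: [-180.0, -0.0, -167.9]
force: [0.1, -0.6, -0.8]
grip_width: 0.0003
grasp_force: 0.4
```

Run:
```python
from h import *
box()
```

```text
box xy mm [18.2  3.4] z 64.5 rot [-1.7999e+02 -2.0000e-02 -1.6791e+02] f [ 0.1 -0.6 -0.8] 6.1
```

Request:
arm_command:
  series: "0 2 0 0 255;0 0 0 0 255;0 0 0 0 255"

```text
time_s: 6.35
tool_pos: [0.591, 0.169, 0.0645]
tool_rot: [-180.0, -0.0, -167.9]
force: [0.3, -1.8, -0.7]
grip_width: 0.0004
grasp_force: 0.6
```

Request:
arm_command:
  series: "0 2 0 0 255;0 0 0 0 255;0 0 0 0 255"

```text
time_s: 6.6
tool_pos: [0.5906, 0.1713, 0.0645]
tool_rot: [180.0, -0.0, -167.9]
force: [-0.0, -0.5, -1.0]
grip_width: 0.0002
grasp_force: 0.5
```

Run:
```python
from h import *
box();shot("scene","s5");box();shot("top","t5");box()
im=cv2.imread("pics/s5.png")[165:240,195:295];t=cv2.imread("pics/t5.png")[175:250,180:280]
cv2.imwrite("pics/c5.png",cv2.resize(np.hstack([im,t]),None,fx=4,fy=4,interpolation=2))
```

```text
box xy mm [18.3  8.1] z 64.5 rot [ 1.7998e+02 -1.0000e-02 -1.6788e+02] f [-0.  -0.5 -1. ] 6.6
box xy mm [18.3  8. ] z 64.6 rot [ 179.98   -0.   -167.88] f [-0.6 -0.6 -0.3] 6.65
box xy mm [18.3  8.1] z 64.6 rot [ 1.7998e+02  1.0000e-02 -1.6789e+02] f [-0.3 -0.9 -0.7] 6.7
```

View pics/c5.png

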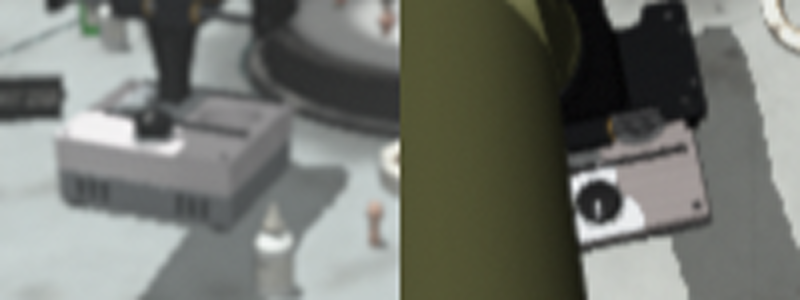

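The left crop shows the shutter moved well toward +y, with the fingers behind the ridge. There is no stop force yet, so I'll keep pushing in small steps.

Request:
arm_command:
  series: "0 2 0 0 255;0 0 0 0 255;0 0 0 0 255"

```text
time_s: 6.95
tool_pos: [0.5902, 0.1731, 0.0646]
tool_rot: [180.0, 0.0, -167.9]
force: [-0.4, -0.9, -0.3]
grip_width: 0.0006
grasp_force: 0.6
```

Request:
arm_command:
  series: "0 2 0 0 255;0 0 0 0 255;0 0 0 0 255"

```text
time_s: 7.2
tool_pos: [0.5902, 0.1732, 0.0646]
tool_rot: [-179.9, -0.0, -168.0]
force: [0.5, -5.2, 1.2]
grip_width: 0.0005
grasp_force: 2.6
```

Request:
arm_command:
  series: "0 2 0 0 255;0 0 0 0 255;0 0 0 0 255"

```text
time_s: 7.45
tool_pos: [0.5902, 0.1732, 0.0646]
tool_rot: [-179.8, -0.0, -168.0]
force: [1.6, -8.6, 0.3]
grip_width: 0.0004
grasp_force: 4.0
```

There was a firm stop (force rose to 8.6 N with no motion), so the shutter is fully open. I'll back off and centre over the well.

Request:
arm_command:
  series: "0 -6 -1 0 255;0 -8 -1 0 255;0 -12 -1 0 255;-1 -12 0 0 255;-1 -10.5 0 0 255;0 0 0 0 255;0 0 0 0 255;0 0 0 0 255"

```text
time_s: 8.12
tool_pos: [0.6015, 0.1304, 0.0675]
tool_rot: [180.0, -0.0, -167.9]
force: [-0.6, -0.9, 0.4]
grip_width: 0.0006
grasp_force: 0.0
```

Run:
```python
from h import *
box();im,c,o=shot("scene","s6");box()
# expected ridge top centre, open / seen
a=np.radians(12.1);R=np.array([[np.cos(a),-np.sin(a)],[np.sin(a),np.cos(a)]])
for y in(.023,-.035):print(proj(c,[*(np.array([.5744,.1596])+R@[.02,y]),.0735]))
cv2.imwrite("pics/c6.png",cv2.resize(im[160:225,200:285],None,fx=8,fy=8,interpolation=2))
```

```text
box xy mm [ 20.3 -34.3] z 67.5 rot [ 179.95   -0.   -167.9 ] f [-0.6 -0.9  0.4] 8.1167
box xy mm [ 20.3 -33.8] z 67.5 rot [ 179.95   -0.   -167.85] f [ 0.3  0.8 -0.2] 8.1667
[[234.16678356 185.66550551]]
[[251.63975039 188.2870375 ]]
```

View pics/c6.png

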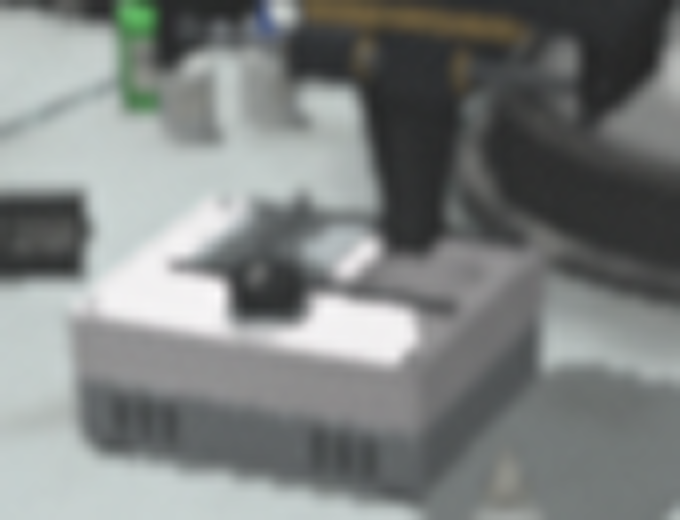

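The crop shows the plate and ridge shifted fully to +y (ridge around (285,225)) and the fingers over the open well. Now I'll press the key.

Request:
arm_command:
  series: "0 -1 6 0 255;0 0 6 0 255;0 0 6 0 255;0 0 5 0 255;0 0 0 0 255;0 0 0 0 255"

```text
time_s: 8.67
tool_pos: [0.6014, 0.1289, 0.044]
tool_rot: [-180.0, -0.1, -167.9]
force: [-0.1, 0.2, 1.0]
grip_width: 0.0006
grasp_force: 0.0
```

Request:
arm_command:
  series: "0 0 2 0 255;0 0 2 0 255;0 0 2 0 255;0 0 0 0 255;0 0 0 0 255"

```text
time_s: 9.08
tool_pos: [0.6022, 0.129, 0.0392]
tool_rot: [180.0, 0.0, -167.9]
force: [-1.2, 0.7, 5.4]
grip_width: 0.0002
grasp_force: 2.4
```

Request:
arm_command:
  series: "0 0 2 0 255;0 0 0 0 255;0 0 0 0 255"

```text
time_s: 9.33
tool_pos: [0.6022, 0.129, 0.0375]
tool_rot: [180.0, 0.1, -167.9]
force: [-2.0, -0.1, 6.2]
grip_width: 0.0004
grasp_force: 3.3
```

Request:
arm_command:
  series: "0 0 2 0 255;0 0 0 0 255;0 0 0 0 255"

```text
time_s: 9.58
tool_pos: [0.6022, 0.129, 0.0373]
tool_rot: [180.0, 0.0, -167.9]
force: [-6.2, -1.4, 17.2]
grip_width: 0.0005
grasp_force: 8.5
```

Request:
arm_command:
  series: "0 0 2 0 255;0 0 0 0 255;0 0 0 0 255"

```text
time_s: 9.83
tool_pos: [0.6023, 0.129, 0.0372]
tool_rot: [179.9, 0.0, -167.9]
force: [-10.8, -2.2, 27.3]
grip_width: 0.0003
grasp_force: 13.6
```

The key is bottomed: 27 N with no further travel at z=37.2 mm. I'll rise, cross above the ridge and go to its +y side.

Request:
arm_command:
  series: "0 0 -5 0 255;0 0 -8 0 255;0 0 -12 0 255;0 0 -20 0 255;0 0 -17 0 255;0 0 0 0 255;0 20 0 0 255;0 20 0 0 255;0 20 0 0 255;0 21 0 0 255;0 0 0 0 255;0 0 0 0 255;0 0 0 0 255"

```text
time_s: 10.92
tool_pos: [0.5847, 0.207, 0.0939]
tool_rot: [-179.9, -0.1, -167.9]
force: [-0.0, -1.0, 0.3]
grip_width: 0.0004
grasp_force: 0.0
```

Run:
```python
from h import *
box()
```

```text
box xy mm [20.  44.2] z 93.9 rot [-1.7993e+02 -5.0000e-02 -1.6792e+02] f [-0.  -1.   0.3] 10.9167
```

Request:
arm_command:
  series: "0 1 14 0 255;0 0 14.5 0 255;0 0 0 0 255;0 0 0 0 255;0 0 0 0 255"

```text
time_s: 11.33
tool_pos: [0.5852, 0.2081, 0.0666]
tool_rot: [-180.0, 0.0, -168.0]
force: [1.1, 0.8, 0.1]
grip_width: 0.0006
grasp_force: 0.0
```

Request:
arm_command:
  series: "0 -6 0 0 255;0 -7 0 0 255;0 -7 0 0 255;0 -7 0 0 255;0 -7 0 0 255;0 -7 0 0 255;0 -7 0 0 255;0 -7 0 0 255;0 -6 0 0 255;0 0 0 0 255;0 0 0 0 255"

```text
time_s: 12.25
tool_pos: [0.5972, 0.148, 0.0658]
tool_rot: [-179.9, -0.1, -168.0]
force: [0.3, -0.4, 0.3]
grip_width: 0.0006
grasp_force: 0.0
```

Run:
```python
from h import *
box()
```

```text
box xy mm [ 19.9 -16.1] z 65.8 rot [-1.7994e+02 -5.0000e-02 -1.6797e+02] f [ 0.3 -0.4  0.3] 12.25
```

Request:
arm_command:
  series: "0 -2 0 0 255;0 -2 0 0 255;0 -1.5 0 0 255;0 0 0 0 255;0 0 0 0 255"

```text
time_s: 12.67
tool_pos: [0.5982, 0.1441, 0.0659]
tool_rot: [180.0, -0.0, -167.9]
force: [-1.9, 1.4, -1.0]
grip_width: 0.0003
grasp_force: 0.4
```

Request:
arm_command:
  series: "0 -2 0 0 255;0 0 0 0 255;0 0 0 0 255"

```text
time_s: 12.92
tool_pos: [0.5988, 0.142, 0.066]
tool_rot: [180.0, -0.0, -167.9]
force: [0.1, 1.6, -0.1]
grip_width: 0.0006
grasp_force: 0.5
```

Request:
arm_command:
  series: "0 -2 0 0 255;0 0 0 0 255;0 0 0 0 255"

```text
time_s: 13.17
tool_pos: [0.5992, 0.1405, 0.0661]
tool_rot: [180.0, -0.0, -167.9]
force: [-0.8, 2.4, -0.0]
grip_width: 0.0004
grasp_force: 1.2
```

Request:
arm_command:
  series: "0 -2 0 0 255;0 0 0 0 255;0 0 0 0 255"

```text
time_s: 13.42
tool_pos: [0.5992, 0.1404, 0.0661]
tool_rot: [179.8, -0.0, -167.8]
force: [-1.9, 5.2, -1.0]
grip_width: 0.0005
grasp_force: 2.7
```

Request:
arm_command:
  series: "0 -2 0 0 255;0 0 0 0 255;0 0 0 0 255"

```text
time_s: 13.67
tool_pos: [0.5992, 0.1404, 0.0661]
tool_rot: [179.7, -0.0, -167.8]
force: [-2.8, 7.7, -0.9]
grip_width: 0.0007
grasp_force: 4.1
```

Run:
```python
from h import *
box()
```

```text
box xy mm [ 20.2 -24. ] z 66.1 rot [ 1.7972e+02 -1.0000e-02 -1.6776e+02] f [-2.8  7.7 -0.9] 13.6667
```

There was a firm stop again, and the end-to-end travel is consistent with 58 mm. I'll back off, rise and check.

Request:
arm_command:
  series: "0 6 0 0 255;0 6 0 0 255;0 3 -5 0 255;0 0 -25 0 255;0 0 -35 0 255;0 0 -35 0 255;0 0 -35 0 255;-30 10 -20 0 255;-30 10 0 0 255;-30 10 0 0 255;0 0 0 0 255;0 0 0 0 255;0 0 0 0 255"

```text
time_s: 14.75
tool_pos: [0.6786, 0.1979, 0.2208]
tool_rot: [-179.9, -0.1, -168.0]
force: [0.9, -0.7, -0.1]
grip_width: 0.0008
grasp_force: 0.0
```

Run:
```python
from h import *
box();im,c,o=shot("wrist","w9");sc,_,_=shot("scene","s9");print(o["grip_width"])
a=np.radians(12.1);R=np.array([[np.cos(a),-np.sin(a)],[np.sin(a),np.cos(a)]])
for p,z in(([.02,-.035],.0735),([.02,-.063],.0615),([.02,-.007],.0615)):print(proj(c,[*(np.array([.5744,.1596])+R@p),z]).round(1))
cv2.imwrite("pics/c9.png",np.vstack([cv2.resize(im[:220,150:430],None,fx=1.8,fy=1.8),cv2.resize(sc[165:225,190:330],None,fx=3.6,fy=3.2)[:192,:504]]))
```

```text
box xy mm [109.9  15.6] z 220.8 rot [-1.7991e+02 -5.0000e-02 -1.6796e+02] f [ 0.9 -0.7 -0.1] 14.75
0.0007647506697470623
[[216.6  94.1]]
[[186.8  95.3]]
[[251.   95.3]]
```

View pics/c9.png

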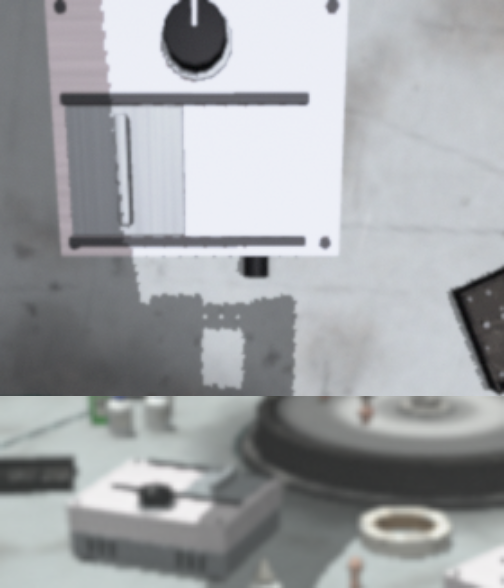

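The final picture shows the shutter back over the well: its plate edge is at (184,170) in the crop, within about 1 mm of the predicted shut position. The ridge is upright, the other items in view look undisturbed, and the arm is clear.

```bash
python3 -c "
from cell import env;print(env.sign_off())"
```

```text
the job is handed in; nothing more can be done
None
```

The drive box is reset and handed in: I pushed the shutter open to its hard stop, pressed the key to the bottom and released it, then pushed the shutter shut to its stop, with about 15 s on the robot's clock.

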